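Fit the long battery pack into the rover's bay

ROBOT

A 6-joint arm with a two-finger parallel gripper is mounted at the origin on the work surface. World frame = base frame: x ahead of the robot, y to its left, z up, the work surface at z = 0. Lengths are in m, angles in rad, forces in N, time in s.
With the tool pointing down it reaches from about 0.375 to 0.975 m from the base axis. Payload 3.8 kg.
Tool frame: the origin (TCP) lies midway between the tips of the shut fingers; the grasp point (between the pads) lies 19 mm behind it; z points along the fingers, y is the line along which they close (so a half turn about z gives the same grasp; the last joint's range is limited). The gripper opens to 85 mm and grips with 20 to 120 N. Pads are 22 mm wide; open, the fingers measure 114 mm over their backs; the gripper's body (76 mm by 85 mm) begins 54 mm behind the grasp point. The pads swing forward as they close: fully open they stand 13 mm farther back than shut.
Start: joints at [-1.153, 0.264, 1.604, -0, 1.274, -0.037], TCP at [0.297, -0.606, 0.231] pointing down, gripper open.
Joint ranges: [-2.63, 2.63], [-0.94, 2.18], [0.31, 2.57], [-1.31, 4.45], [0, 2.66], [-2.55, 2.55]. Speed limits (rad/s): [2.57, 2.57, 3.14, 3.14, 3.14, 3.14].

INTERFACE

Orientations are given as a rotation vector (axis times angle).
In Python, from workcell import * gives the robot as it stands. The module is installed in compiled form; this text tells all that it offers.
- The arm moves only by the tool apply_moves, never from a script. Its arguments are lists of equal length, an entry for each row: "fingers": the opening, from 0 (shut) to 1 (fully open); "travel": the shift along the tool's x, y, z normalised to -1 to 1, where 1 is 0.05 m, a list of three; "rotation": the turn, a rotation vector about the tool's x, y, z normalised to -1 to 1, where 1 is 6 degrees, a list of three. In form: {"fingers": [fingers, ...], "travel": [[dx, dy, dz], ...], "rotation": [[ax, ay, az], ...]}. A call has 1 to 12 rows; each row shifts and turns the commanded pose from where the row before left it, along the tool's axes as they then stand; what a row does not reach is not made up. A row lasts 1/10 s, in which the tool goes at most 50 mm and 8.59 degrees, less where a joint would pass 70% of its speed; a pose out of reach is approached as far as the arm can. A call with a number of a shift or a turn outside -1 to 1 is refused whole. A call with a gripper value outside its range is refused whole. The fingers move at their own pace and stop on an object; "newtons" is the grip in N (left out, the last holds). Time passes only in rows, so rows that do not move let the fingers close. It gives the time, the measured TCP pose, the force, the opening and the grip force at its end, in the units of the state.
- read_state(): the state, without advancing time (a new reading comes with each control period).
- read_camera(name): name is "scene" or "top" or "wrist"; returns a dict with "image" (420x560x3 uint8, red, green, blue), "fx", "fy", "cx", "cy" (pixels), "extrinsics" (4x4, takes a point from world to camera coordinates). Camera axes: x right, y down, z forward; pixel columns grow to the right and rows downward; lengths in m; the calibration is good to about 2 mm. A picture is of the moment at which its call begins. There is no depth.
- finish_job(): hands the job in; it is judged then, once.
Trained networks look in the newest picture that a camera, given by its name, has taken for a name from the list of things; names that differ only in an ending like _2 or _b are one class to them, and where a whole thing is asked for, a point or a joint stands for the part that bears it (a point fixed in the world has none). Each returns a list of dicts, best first, with "p" (0 to 1); they miss things now and then, are a little off and sometimes report something else, mostly with a low value. They report only what shows in the picture. A call takes as long as a camera call. They do not tell look-alikes from the thing itself.
- regions_of(camera, name): "mask" (420x560 bool, what is visible of it) and "bbox" ([left, top, width, height] in pixels, round what is visible of it).
- tip_of(camera, name): "location" ([column, row] in pixels: a listed point, or the origin of a listed thing).
The state is a dict: "time": time; "q": joint angles; "joint_vel": joint speeds; "joint_torque": joint torques, N m; "tool_pos": TCP position; "tcp_rot": TCP orientation; "wrist_force": force on the tool from outside, world axes, zero at the start; "torque": the same for the moment, N m; "width": opening from 0.0 (shut) to 1.0 (fully open); "grip_force": force on a finger pad.
Only numpy, scipy, OpenCV 4.12 (cv2) and the standard library are available. Lean on these libraries where they do the work, as an engineer would, in place of code of your own. Each camera call takes 0.05 s, during which the arm holds its last target. There are 200 camera calls.

TASK

The rover chassis on the bench needs its battery: draw the long pack out of the two-bay charger and slide it into the bay under the rover's upper deck, right way up and with its narrow nose going in first, all the way until the nose meets the stop, then let go of it. The charger holds the pack by its tail and the rover leaves only its tail end showing, so you will have to put it down and take it again nearer the tail. Leave the short pack in the charger as it is.

Things in the scene. Friction and masses are not known exactly. Their poses are not given: they have to be found in the camera images.
- long_pack: Long battery pack, black and grey: block 115 long x 36 wide x 30 high plus a narrower nose (15 long x 20 wide x 20 high, two brass strips) at one end, 130 overall, under 0.4 kg. Origin on its underside at the tail end (flat end), mid-width; x from tail to nose, z up. Starts in one of the charger's bays, tail inside, 70 to 85 mm showing.
- long_pack_nose (a point): Centre of the long pack's nose tip: 130 mm along the pack's x from its origin and 15 mm above its underside.
- short_pack: The short pack, to be left alone: same section, nose and axes, but 90 mm overall. It lies in the charger's other bay, 30 to 45 mm showing.
- charger: Fixed two-bay desk charger, grey, 150 (x) x 190 (y) x 56 high. Origin: centre of its underside, z up. The packs lie on its 8 mm base plate. The hood covers x = 0 to 75; the mouths (x = 0) look to -x over an open apron, x = -75 to 0. Bays along x at y = +48 and -48, each 46 wide, 36 high and 60 deep (all mm). A pack leaves straight along -x.
- rover: Fixed aluminium two-deck rover chassis, 240 long (x) x 150 wide, front wheels on. Origin: centre of its footprint at table height; x forward, into the battery bay; z up. Lower deck top 24 mm up; its rear, x = -120 to -60, is an open loading tongue. Upper deck, from x = -60 on: underside 61, top 65 mm up; a board on it from x = 35 on reaches 84.
- rover_mouth (a point): Middle of the bay's mouth on the lower deck's top: rover x = -60 mm, y = 0, z = 24 mm. The mouth is about 56 mm wide here and narrows over 22 mm to a channel 42 mm wide; 37 mm clear height.
- rover_stop (a point): Foot of the stop wall at the inner end of the bay, under the upper deck: 70 mm beyond the mouth (rover x = +10 mm, y = 0, z = 24 mm). A pack fully home has its nose tip against it and its tail end level with the tongue's rear edge, 60 mm outside the mouth.
Things that resemble listed ones, but are neither listed nor needed, are in the scene too. What is shaped like the long_pack but purple is not meant.

How it is judged:
By the outcome, as a careful person would: the job done as asked, in the order asked, and still so for the second after the job is handed in, with the robot touching nothing.
It also fails if it takes over 54 s, if anything falls off the work surface, if the arm or the gripper's body presses on something with over 40 N, if the wrist force passes 120 N, or if a joint passes its speed limit or range.

## Working session

There is one attempt and no reset: what is moved stays moved. The work goes in short steps, Python scripts to look and compute and a tool call to move; the robot and the scene stay as the last step left them, time stands still between calls to the robot, and variables do not carry over. Pictures are saved under pics/ and viewed, at most 10 in all, crops included, and the job is handed in when it is done.

Besides the shell and the picture viewer there is one more tool, called after ">>>" by a JSON object that holds its "method" and its "body", one argument or row to a line. apply_moves: Moves the arm, as the interface text tells. Scaled input: -1 to 1 covers 0.05 m each way for a shift and 6 degrees each way for a turn. Its arguments: {"type":"object","properties":{"fingers":{"type":"array","items":{"type":"number"}},"travel":{"type":"array","items":{"type":"array","items":{"type":"number"}}},"rotation":{"type":"array","items":{"type":"array","items":{"type":"number"}}},"newtons":{"type":"number"}},"required":["fingers","travel","rotation"]}

```bash
mkdir -p pics; cat > h.py <<'E'
from workcell import *
import numpy as np, cv2
from scipy.spatial.transform import Rotation as R
def cam(n,save=None):
    c=read_camera(n)
    if save: cv2.imwrite('pics/'+save,c['image'][:,:,::-1])
    return c
def ray(c,p):
    E=np.array(c['extrinsics']);Rt=E[:3,:3]
    d=Rt.T@np.array([(p[0]-c['cx'])/c['fx'],(p[1]-c['cy'])/c['fy'],1.])
    return -Rt.T@E[:3,3],d/np.linalg.norm(d)
def onz(c,p,z):
    o,d=ray(c,p);return o+d*(z-o[2])/d[2]
def tri(L):
    A=np.zeros((3,3));b=np.zeros(3)
    for c,p in L:
        o,d=ray(c,p);P=np.eye(3)-np.outer(d,d);A+=P;b+=P@o
    x=np.linalg.solve(A,b)
    return x,[np.linalg.norm((np.eye(3)-np.outer(ray(c,p)[1],ray(c,p)[1]))@(x-ray(c,p)[0])) for c,p in L]
def proj(c,X):
    E=np.array(c['extrinsics']);q=E[:3,:3]@np.array(X)+E[:3,3]
    return np.array([c['fx']*q[0]/q[2]+c['cx'],c['fy']*q[1]/q[2]+c['cy']])
E
python3 - <<'E'
from h import *
np.set_printoptions(precision=3,suppress=True)
ims=[]
for n in ['scene','top']:
    c=cam(n,n+'1.png')
    print(n,c['fx'],np.linalg.inv(c['extrinsics'])[:3,3])
    for t in ['long_pack','short_pack','charger','rover']:
        for r in regions_of(n,t)[:4]: print(t,'reg',round(r['p'],2),r['bbox'])
    for t in ['long_pack','long_pack_nose','short_pack','charger','rover','rover_mouth','rover_stop']:
        for r in tip_of(n,t)[:4]: print(t,round(r['p'],2),np.array(r['location']),onz(c,r['location'],.0))
s=read_state();print(s)
E
```

```text
scene 395.9630118939532 [ 0.883 -0.411  0.665]
long_pack reg 0.8 [82.8, 263.1, 31.3, 62.1]
long_pack reg 0.72 [190.8, 284.5, 41.3, 31.5]
long_pack reg 0.6 [108.3, 205.2, 45.0, 43.0]
long_pack reg 0.56 [172.6, 215.9, 57.7, 39.1]
short_pack reg 0.62 [217.8, 336.1, 25.6, 26.5]
charger reg 0.76 [143.8, 283.8, 127.0, 117.9]
rover reg 0.76 [361.6, 157.7, 131.7, 100.3]
long_pack 0.95 [174.7 252.4] [ 0.317 -0.259  0.   ]
long_pack 0.87 [108.8 271.9] [ 0.287 -0.392  0.   ]
long_pack 0.73 [114.4 218.8] [ 0.144 -0.33   0.   ]
long_pack_nose 0.92 [150.7 242. ] [ 0.26  -0.289  0.   ]
long_pack_nose 0.86 [226.5 223.1] [ 0.305 -0.122  0.   ]
long_pack_nose 0.65 [ 90.5 319.8] [ 0.376 -0.457  0.   ]
long_pack_nose 0.56 [231.9 291.8] [ 0.474 -0.21  -0.   ]
charger 0.95 [206.8 337. ] [ 0.531 -0.297  0.   ]
rover 0.67 [419.7 216.3] [0.548 0.267 0.   ]
rover_mouth 0.64 [403.4 214.6] [0.522 0.24  0.   ]
rover_stop 0.96 [422.1 207.9] [0.532 0.296 0.   ]
top 499.5924763400395 [ 0.287 -0.059  1.132]
long_pack reg 0.95 [418.6, 205.5, 40.1, 52.1]
long_pack reg 0.82 [374.3, 258.9, 31.5, 63.5]
long_pack reg 0.8 
[... 374 characters left out ...]
 0.86 [348.5 160.3] [ 0.494 -0.223  0.   ]
long_pack_nose 0.77 [305.8 236.9] [ 0.318 -0.126  0.   ]
long_pack_nose 0.77 [381.7 260.6] [ 0.266 -0.296  0.   ]
rover 0.82 [137.4 133.6] [0.553 0.264 0.   ]
rover_mouth 0.74 [162.2 134.4] [0.552 0.207 0.   ]
{'time': 1.2, 'q': array([-1.153,  0.264,  1.604, -0.   ,  1.274, -0.037]), 'joint_vel': array([-0.002,  0.   ,  0.   , -0.   ,  0.   , -0.002]), 'joint_torque': array([ -0.001, -51.508, -36.772,  -0.   ,   0.001,  -0.   ]), 'tool_pos': array([ 0.296, -0.606,  0.231]), 'tcp_rot': array([-3.061, -0.708,  0.   ]), 'wrist_force': array([0.272, 0.69 , 1.099]), 'torque': array([-0.053,  0.007,  0.005]), 'grip_force': 0.0, 'width': 1.00162912207422}
```

View pics/scene1.png

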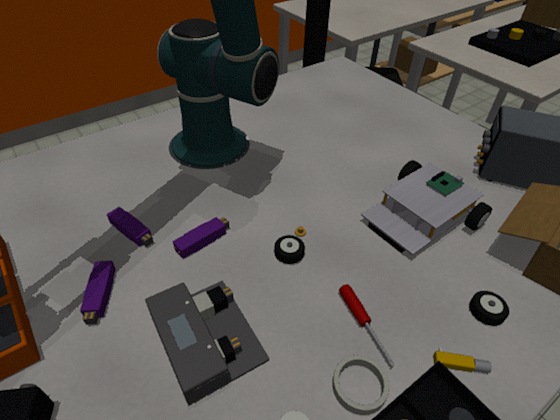

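View pics/top1.png

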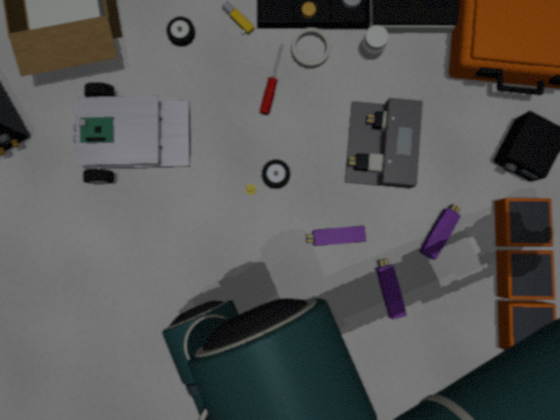

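Scene view: a black and grey pack at scene (210,300) / top (362,162) in the charger is the long one; the black pack at (230,345) / (376,119) is the short one. Look-alikes are purple: scene (130,226), (200,237), (98,290) / top (391,290), (336,236), (440,232). In the top view the charger mouths face left (+y). The rover's tongue (160–188,133) faces right, so it also goes in towards +y.

```bash
python3 - <<'E'
from h import *
np.set_printoptions(precision=4,suppress=True)
s=cam('scene');t=cam('top')
print('nose',tri([(s,(231.9,291.8)),(t,(348.5,160.3))]))
print('mouth',tri([(s,(403.4,214.6)),(t,(162.2,134.4))]))
print('rover',tri([(s,(419.7,216.3)),(t,(137.4,133.6))]))
for n in ['charger','rover','long_pack']:
    for r in regions_of('top',n):
        if n=='long_pack' and r['bbox'][1]>190: continue
        m=r['mask'].astype('uint8');q=cv2.findContours(m,0,2)[0];q=max(q,key=cv2.contourArea)
        b=cv2.boxPoints(cv2.minAreaRect(q));z={'charger':.03,'rover':.05,'long_pack':.038}[n]
        P=np.array([onz(t,x,z)[:2] for x in b]);print(n,r['p'],b.round(1).tolist());print(P,P.mean(0),np.degrees(np.arctan2(*(P[1]-P[0])[::-1])))
i=s['image'];a=cv2.resize(i[260:400,120:300],None,fx=3,fy=3,interpolation=2);i=t['image'];b=cv2.resize(i[80:200,320:440],(420,420),interpolation=2)
cv2.imwrite('pics/crop1.png',cv2.resize(np.hstack([a,b]),None,fx=.8,fy=.8)[:,:,::-1])
S=read_state();r=R.from_rotvec(S['tcp_rot']);print(r.as_matrix())
w=cam('wrist');E=np.linalg.inv(w['extrinsics']);T=np.eye(4);T[:3,:3]=r.as_matrix();T[:3,3]=S['tool_pos'];print(w['fx'],np.linalg.inv(T)@E)
E
```

```text
nose (array([ 0.4897, -0.2184,  0.026 ]), [np.float64(0.0008196360204950577), np.float64(0.0008196360204949978)])
mouth (array([0.5432, 0.1983, 0.0407]), [np.float64(0.001644610322556171), np.float64(0.0016446103225561328)])
rover (array([0.5513, 0.262 , 0.0058]), [np.float64(0.0004887689405137706), np.float64(0.0004887689405139827)])
charger 0.61 [[344.1000061035156, 183.10000610351562], [350.5, 94.5999984741211], [422.0, 99.69999694824219], [415.70001220703125, 188.1999969482422]]
[[ 0.4373 -0.2086]
 [ 0.6387 -0.2237]
 [ 0.6278 -0.3845]
 [ 0.4271 -0.3669]] [ 0.5327 -0.2959] -4.276369755906536
rover 0.89 [[72.0, 82.0], [190.0, 82.0], [190.0, 183.0], [72.0, 183.0]]
[[0.6575 0.4002]
 [0.659  0.1361]
 [0.4321 0.1308]
 [0.4302 0.39  ]] [0.5447 0.2643] -89.682872442211
long_pack 0.58 [[348.0, 154.0], [382.0, 154.0], [382.0, 173.0], [348.0, 173.0]]
[[ 0.5012 -0.2163]
 [ 0.5018 -0.2915]
 [ 0.4593 -0.2911]
 [ 0.4587 -0.2161]] [ 0.4802 -0.2538] -89.59503150060794
[[ 0.8984  0.4392 -0.    ]
 [ 0.4392 -0.8984 -0.    ]
 [-0.      0.     -1.    ]]
315.3782842415529 [[-0.0005 -0.964  -0.2658  0.0664]
 [ 1.     -0.0004 -0.0001  0.0003]
 [ 0.     -0.2658  0.964  -0.1433]
 [ 0.      0.      0.      1.    ]]
```

View pics/crop1.png

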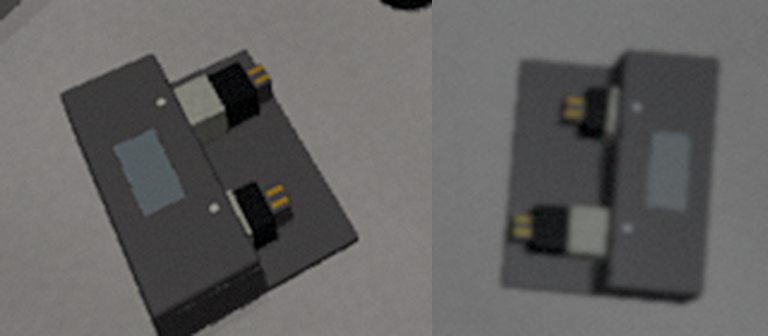

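The crop confirms the choice: the pack with the longer showing, black nose half and grey body, at crop (560,230), is the long pack. The other at (595,110) is the short one. Next I turn the tool to the charger's heading and hover.

>>> {"method": "apply_moves", "body": {
  "fingers": [0.8,0.8,0.8,0.8,0.8,0.8,0.8,0.8,0.8,0.8],
  "travel": [
    [0,0,0],
    [0,0,0],
    [0,0,0],
    [0,0,0],
    [0,0,0],
    [0,0,0],
    [0,0,0],
    [0,0,0],
    [0,0,0],
    [0,0,0]
  ],
  "rotation": [
    [0,0,-1],
    [0,0,-1],
    [0,0,-1],
    [0,0,-1],
    [0,0,-1],
    [0,0,-1],
    [0,0,-1],
    [0,0,-1],
    [0,0,-1],
    [0,0,-1]
  ]
}}

```text
time: 2.5
tool_pos: [0.2965, -0.6064, 0.2313]
tcp_rot: [2.292, 2.149, -0.0]
wrist_force: [0.2, -0.3, 0.4]
width: 0.8
grip_force: 0.0
```

>>> {"method": "apply_moves", "body": {
  "fingers": [0.8,0.8,0.8,0.8,0.8,0.8,0.8,0.8,0.8,0.8,0.8],
  "travel": [
    [0.7,0.33,0.15],
    [0.7,0.33,0.15],
    [0.7,0.33,0.15],
    [0.7,0.33,0.15],
    [0.7,0.33,0.15],
    [0.7,0.33,0.15],
    [0.7,0.33,0.15],
    [0.7,0.33,0.15],
    [0.7,0.33,0.15],
    [0.7,0.33,0.15],
    [0,0,0]
  ],
  "rotation": [
    [0,0,0],
    [0,0,0],
    [0,0,0],
    [0,0,0],
    [0,0,0],
    [0,0,0],
    [0,0,0],
    [0,0,0],
    [0,0,0],
    [0,0,0],
    [0,0,0]
  ]
}}

```text
time: 3.6
tool_pos: [0.4861, -0.2644, 0.1551]
tcp_rot: [-2.29, -2.147, -0.002]
wrist_force: [0.8, -0.5, -0.5]
width: 0.805
grip_force: 0.0
```

```bash
cat > m.py <<'E'
from h import *
np.set_printoptions(precision=4,suppress=True)
def look(save,names,z=.038):
    c=cam('wrist',save);S=read_state();M=R.from_rotvec(S['tcp_rot']).as_matrix()
    print('t',S['time'],'tcp',S['tool_pos'],'yaw',np.degrees(np.arctan2(M[1,0],M[0,0])),'z',M[:,2],'F',S['wrist_force'],'w',S['width'])
    for n in names:
        for r in tip_of('wrist',n)[:3]: print(n,round(r['p'],2),np.array(r['location']),onz(c,r['location'],z))
    return c,S,M
E
python3 - <<'E'
from m import *
c,S,M=look('w1.png',['long_pack_nose','long_pack','charger'],.023)
for r in regions_of('wrist','long_pack')[:2]: print(r['p'],r['bbox'])
E
```

```text
t 3.65 tcp [ 0.4856 -0.2665  0.1557] yaw 86.28142297059289 z [-0.001   0.0007 -1.    ] F [ 0.4681 -0.5378  0.425 ] w 0.7980472379254346
long_pack_nose 0.62 [281.9 146.9] [ 0.4858 -0.218   0.023 ]
long_pack_nose 0.6 [ 59.5 243. ] [ 0.2725 -0.2927  0.023 ]
long_pack 0.79 [120.1 193.4] [ 0.3387 -0.2495  0.023 ]
charger 0.58 [332.4 222.7] [ 0.5274 -0.2892  0.023 ]
0.65 [260.1, 148.9, 45.8, 91.1]
0.61 [38.4, 41.5, 97.8, 160.2]
```

View pics/w1.png

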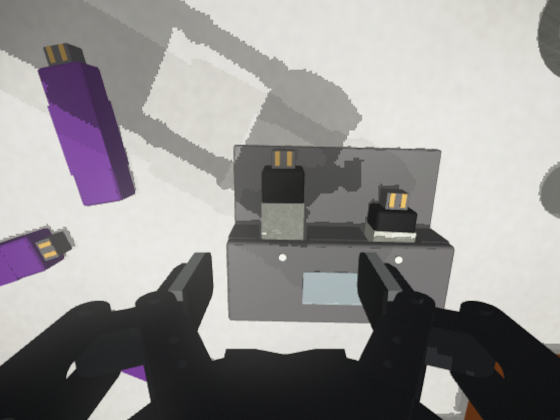

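The wrist view shows the long pack's nose tip at (283,151), with its body at columns 262–304, rows 167–240, squarely between the fingers. The short pack is at (393,215). I compute exact offsets from edges.

```bash
python3 - <<'E'
from m import *
c=cam('wrist');S=read_state();M=R.from_rotvec(S['tcp_rot']).as_matrix()
for n,p,z in [('noseL',(273,151),.033),('noseR',(293.5,151),.033),('bodyFL',(262.5,167),.038),('bodyFR',(303.5,167),.038),('bodyRL',(262,238),.038),('bodyRR',(304.5,239),.038),('apL',(235,146),.008),('apR',(440,151),.008)]:
    P=onz(c,p,z);print(n,P,'tool',M.T@(P-S['tool_pos']))
t=cam('top')
g=regions_of('wrist','long_pack')[0]['mask'];ys,xs=np.nonzero(g);
for y in range(ys.min()+2,ys.max(),10): print(y,xs[ys==y].min(),xs[ys==y].max(),end='; ')
# height check via two views: front-top edge of body
print(tri([(c,(283.5,150)),(t,(348.5,160.3))]))
E
```

```text
noseL [ 0.4777 -0.2259  0.033 ] tool [ 0.0434 -0.0104  0.1237]
noseR [ 0.4947 -0.2271  0.033 ] tool [0.0433 0.0067 0.1237]
bodyFL [ 0.4681 -0.238   0.038 ] tool [ 0.0307 -0.0191  0.1187]
bodyFR [ 0.5021 -0.2404  0.038 ] tool [0.0307 0.015  0.1187]
bodyRL [ 0.4621 -0.3005  0.038 ] tool [-0.0322 -0.0207  0.1188]
bodyRR [ 0.4995 -0.3041  0.038 ] tool [-0.0331  0.0169  0.1188]
apL [ 0.4424 -0.2212  0.008 ] tool [ 0.0457 -0.0459  0.1487]
apR [ 0.6288 -0.2388  0.008 ] tool [0.0412 0.1413 0.1488]
226 37 50; 236 6 67; 246 0 67; 256 0 60; 266 0 42; 276 0 15; (array([ 0.4876, -0.2224,  0.0293]), [np.float64(0.0038567238753913283), np.float64(0.0038567238753913595)])
```

>>> {"method": "apply_moves", "body": {
  "fingers": [0.8,0.8,0.8,0.8,0.8,0.8,0.8,0.4,0.2,0.2,0.2,0.2],
  "travel": [
    [-0.06,-0.04,0],
    [0,0,0.5],
    [0,0,0.5],
    [0,0,0.5],
    [0,0,0.5],
    [0,0,0.5],
    [0,0,0.36],
    [0,0,0],
    [0,0,0],
    [0,0,0],
    [0,0,0],
    [0,0,0]
  ],
  "rotation": [
    [0,0,0],
    [0,0,0],
    [0,0,0],
    [0,0,0],
    [0,0,0],
    [0,0,0],
    [0,0,0],
    [0,0,0],
    [0,0,0],
    [0,0,0],
    [0,0,0],
    [0,0,0]
  ],
  "newtons": 45
}}

```text
time: 5.2
tool_pos: [0.4834, -0.2718, 0.0141]
tcp_rot: [2.296, 2.143, 0.0]
wrist_force: [-0.4, -1.1, -1.1]
width: 0.41
grip_force: 47.0
```

```bash
python3 - <<'E'
from m import *
look('w2.png',['long_pack_nose'],.025)
print(read_state()['grip_force'])
E
```

```text
t 5.25 tcp [ 0.4834 -0.2717  0.0141] yaw 86.06218662985708 z [ 0.0009 -0.0007 -1.    ] F [-0.7461  0.2889 -0.6014] w 0.41313175190711227
long_pack_nose 0.64 [286.1 158.6] [ 0.4869 -0.22    0.025 ]
47.18123495578766
```

>>> {"method": "apply_moves", "body": {
  "fingers": [0.2,0.2,0.2,0.2,0.2,0.2,0.2,0.2,0.2],
  "travel": [
    [0,0,-0.04],
    [0.2,0.005,0],
    [0.3,0.005,0],
    [0.4,0.01,0],
    [0.4,0.01,0],
    [0.3,0.01,0],
    [0,0,-0.5],
    [0,0,-0.9],
    [0,0,-0.7]
  ],
  "rotation": [
    [0,0,0],
    [0,0,0],
    [0,0,0],
    [0,0,0],
    [0,0,0],
    [0,0,0],
    [0,0,0],
    [0,0,0],
    [0,0,0]
  ]
}}

```text
time: 6.2
tool_pos: [0.4904, -0.1904, 0.1214]
tcp_rot: [-2.295, -2.145, 0.0]
wrist_force: [1.4, -0.8, -3.6]
width: 0.415
grip_force: 46.9
```

```bash
python3 - <<'E'
from m import *
c,S,M=look('w3.png',['long_pack_nose','long_pack'],.12)
cc=[(n,cam(n)) for n in ['top','scene']]
for n,c in cc:
    for t in ['rover_mouth','rover_stop','rover']:
        for r in tip_of(n,t)[:1]: print(n,t,r['p'],r['location'])
a=cv2.resize(cc[0][1]['image'][60:200,60:330],None,fx=2.8,fy=2.8,interpolation=2)
cv2.imwrite('pics/comb.png',a[:,:,::-1])
E
```

```text
t 6.25 tcp [ 0.4945 -0.1923  0.1283] yaw 86.11833337623148 z [ 0.0093 -0.004  -0.9999] F [ 1.8805 -1.746   1.1766] w 0.40918547912844294
long_pack_nose 0.97 [ 51.4 143. ] [ 0.3888 -0.126   0.12  ]
long_pack_nose 0.72 [ 50.2 332.4] [ 0.362  -0.2235  0.12  ]
long_pack_nose 0.62 [284.5 159. ] [ 0.4931 -0.1402  0.12  ]
long_pack 0.69 [113.8 283.4] [ 0.402  -0.1971  0.12  ]
top rover_mouth 0.62 [164.8, 131.5]
top rover 0.81 [140.2, 137.4]
scene rover_mouth 0.61 [404.7, 219.5]
scene rover_stop 0.69 [420.0, 207.7]
scene rover 0.71 [417.8, 213.6]
```

View pics/comb.png

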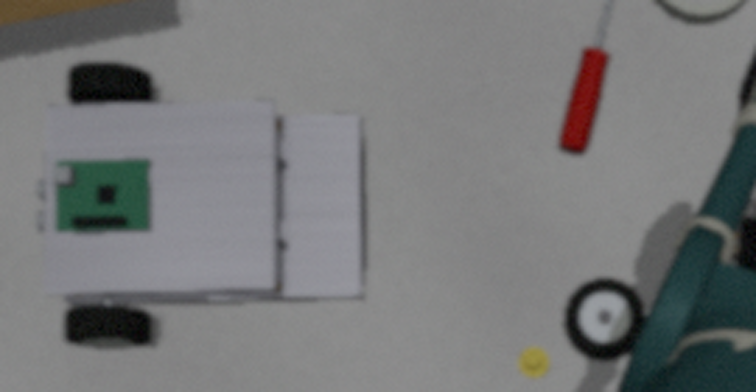

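View pics/w3.png

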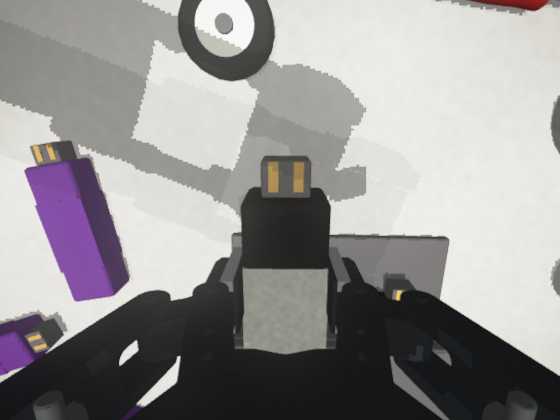

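The top crop shows the rover's tongue with its rear edge at crop column ≈362, rows 117–297. The deck edge runs (273,100)–(278,291), so the heading is about 91.3°. The wrist view shows the pack held squarely, brass strips up, nose tip at (285,157).

>>> {"method": "apply_moves", "body": {
  "fingers": [0.2,0.2,0.2,0.2,0.2,0.2,0.2,0.2,0.2,0.2,0.2],
  "travel": [
    [0.5,0.1,0],
    [0.76,0.1,0],
    [0.76,0.1,0],
    [0.76,0.1,0],
    [0.76,0.1,0],
    [0.76,0.1,0],
    [0.76,0.1,0],
    [0.6,0.08,0],
    [0.4,0,0],
    [0,0,0],
    [0,0,0]
  ],
  "rotation": [
    [0,0,0],
    [0,0,0],
    [0,0,0],
    [0,0,0],
    [0,0,0],
    [0,0,0],
    [0,0,0],
    [0,0,0],
    [0,0,-0.87],
    [0,0,0],
    [0,0,0]
  ]
}}

```text
time: 7.85
tool_pos: [0.5498, 0.108, 0.1195]
tcp_rot: [-2.196, -2.246, 0.002]
wrist_force: [-0.4, -0.2, -3.1]
width: 0.409
grip_force: 46.8
```

```bash
python3 - <<'E'
from m import *
c,S,M=look('w4.png',['rover_mouth','rover','rover_stop'],.024)
c,S,M=look(None,['long_pack_nose'],.13)
E
```

```text
t 7.9 tcp [0.5498 0.1074 0.1196] yaw 91.23772129784896 z [-0.0013 -0.0007 -1.    ] F [-0.4632  0.7223 -3.4719] w 0.4127227074191855
rover_mouth 0.56 [285.7  86.1] [0.5476 0.199  0.024 ]
t 8.1 tcp [0.5501 0.1069 0.1201] yaw 91.17572652025137 z [-0.0004 -0.0002 -1.    ] F [-0.6422  0.2792 -2.7996] w 0.41464798794134117
long_pack_nose 0.77 [287.1 155.9] [0.5493 0.1597 0.13  ]
long_pack_nose 0.29 [281.2  82.2] [0.5463 0.1885 0.13  ]
```

View pics/w4.png

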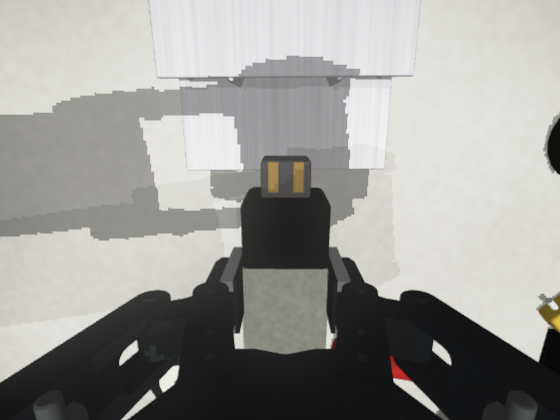

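The wrist view shows the deck's rear edge from (158,77) to (415,75) and the tongue's rear edge from (188,169) to (386,168). The bay's rail ends are at (236,81) and (336,81), and the held nose tip is at (286,156).

```bash
python3 - <<'E'
from m import *
c=cam('wrist','w5.png');S=read_state();M=R.from_rotvec(S['tcp_rot']).as_matrix();t=cam('top')
f=lambda p,z:M.T@(onz(c,p,z)-S['tool_pos'])
for n,p,z in [('deckL',(158,77),.065),('deckR',(415,75),.065),('tongL',(188,169),.024),('tongR',(386,168),.024),('railL',(236,81),.055),('railR',(336,81),.055),('noseL',(262,157),.137),('noseR',(310,157),.137),('bodyL',(242.5,200),.144),('bodyR',(329.5,200),.144),('bodyL2',(243.5,265),.144),('bodyR2',(328.5,265),.144)]:
    print(n,onz(c,p,z),f(p,z))
# heights by two views: tongue rear corners, deck rear corners in top view (crop px/2.8+60)
for n,pw,pt in [('tongL',(188,169),(362,297)),('tongR',(386,168),(360,116)),('deckL',(158,77),(278,291)),('deckR',(415,75),(273,100))]:
    print(n,tri([(c,pw),(t,(np.array(pt)+.5)/2.8+60-.5)]))
# straight edges: refine deck rear edge & tongue edge rows
g=cv2.cvtColor(c['image'],cv2.COLOR_RGB2GRAY).astype(float)
gr=np.abs(np.diff(cv2.GaussianBlur(g,(3,3),0),axis=0))
for lo,hi,cols in [(70,84,list(range(165,230,8))+list(range(345,410,8))),(162,176,list(range(192,235,6))+list(range(352,384,6)))]:
    r=[lo+gr[lo:hi,k].argmax() for k in cols];print(r,np.polyfit(cols,r,1))
E
```

```text
deckL [0.4734 0.1974 0.065 ] [ 0.0919 -0.0749  0.0553]
deckR [0.6236 0.2015 0.065 ] [0.0929 0.0753 0.0553]
tongL [0.4751 0.1376 0.024 ] [ 0.0321 -0.0745  0.0963]
tongR [0.6257 0.1414 0.024 ] [0.0327 0.0761 0.0963]
railL [0.5175 0.1973 0.055 ] [ 0.0909 -0.0308  0.0653]
railR [0.5792 0.1985 0.055 ] [0.0908 0.0308 0.0653]
noseL [0.5394 0.1599 0.137 ] [ 0.053  -0.0098 -0.0167]
noseR [0.5585 0.1603 0.137 ] [ 0.053   0.0093 -0.0167]
bodyL [0.5323 0.1438 0.144 ] [ 0.0371 -0.0172 -0.0237]
bodyR [0.5662 0.1445 0.144 ] [ 0.0371  0.0167 -0.0237]
bodyL2 [0.5323 0.1162 0.144 ] [ 0.0095 -0.0178 -0.0237]
bodyR2 [0.5674 0.1169 0.144 ] [ 0.0095  0.0173 -0.0237]
tongL (array([0.4749, 0.1381, 0.0244]), [np.float64(0.0005415041828682642), np.float64(0.000541504182868247)])
tongR (array([0.622 , 0.1424, 0.0319]), [np.float64(0.0010603226365576), np.float64(0.0010603226365574067)])
deckL (array([0.4724, 0.1975, 0.0622]), [np.float64(0.0002837495977564189), np.float64(0.00028374959775642956)])
deckR (array([0.6149, 0.1984, 0.0897]), [np.float64(0.000668921498389976), np.float64(0.0006689214983899024)])
[np.int64(77), np.int64(77), np.int64(75), np.int64(78), np.int64(75), np.int64(74), np.int64(74), np.int64(74), np.int64(78), np.int64(73), np.int64(76), np.int64(73), np.int64(73), np.int64(73), np.int64(73), np.int64(72), np.int64(72), np.int64(74)] [-0.0146 78.6849]
[np.int64(167), np.int64(167), np.int64(167), np.int64(168), np.int64(168), np.int64(167), np.int64(168), np.int64(169), np.int64(166), np.int64(166), np.int64(166), np.int64(165), np.int64(165), np.int64(165)] [ -0.0131 170.365 ]
```

>>> {"method": "apply_moves", "body": {
  "fingers": [0.2,0.2,0.2,0.2,0.2,0.2,0.2,0.2,0.2,0.2,0.2],
  "travel": [
    [0,0.025,0],
    [0,0,0.4],
    [0,0,0.6],
    [0,0,0.5],
    [0,0,0.24],
    [0,0,0],
    [0.3,0,0],
    [0.3,0,0],
    [0.3,0,0],
    [0.3,0,0],
    [0.2,0,0]
  ],
  "rotation": [
    [0,0,-0.1],
    [0,0,0],
    [0,0,0],
    [0,0,0],
    [0,0,0],
    [0,0,0],
    [0,0,0],
    [0,0,0],
    [0,0,0],
    [0,0,0],
    [0,0,0]
  ]
}}

```text
time: 9.35
tool_pos: [0.5494, 0.18, 0.0339]
tcp_rot: [2.183, 2.259, 0.002]
wrist_force: [0.3, 0.8, -4.2]
width: 0.408
grip_force: 46.8
```

>>> {"method": "apply_moves", "body": {
  "fingers": [0.2,0.2,0.2],
  "travel": [
    [0,0,0],
    [0,0,0.04],
    [0,0,0]
  ],
  "rotation": [
    [0,0,0],
    [0,0,0],
    [0,0,0]
  ]
}}

```text
time: 9.65
tool_pos: [0.5487, 0.1774, 0.0308]
tcp_rot: [-2.185, -2.257, 0.002]
wrist_force: [-0.7, 0.3, -3.9]
width: 0.416
grip_force: 46.8
```

```bash
python3 - <<'E'
from m import *
c,S,M=look('w6.png',[],.024)
s=cam('scene')
a=cv2.resize(s['image'][130:280,330:510],(540,450),interpolation=2);b=cv2.resize(c['image'][:,100:460],(260,303))
cv2.imwrite('pics/c6.png',np.hstack([a,cv2.copyMakeBorder(b,0,147,0,0,0)])[:,:,::-1])
E
```

```text
t 9.7 tcp [0.5488 0.1773 0.0309] yaw 91.85366199896568 z [-0.0009 -0.0004 -1.    ] F [ 0.7029  0.0284 -3.2833] w 0.41697988123084756
```

View pics/c6.png

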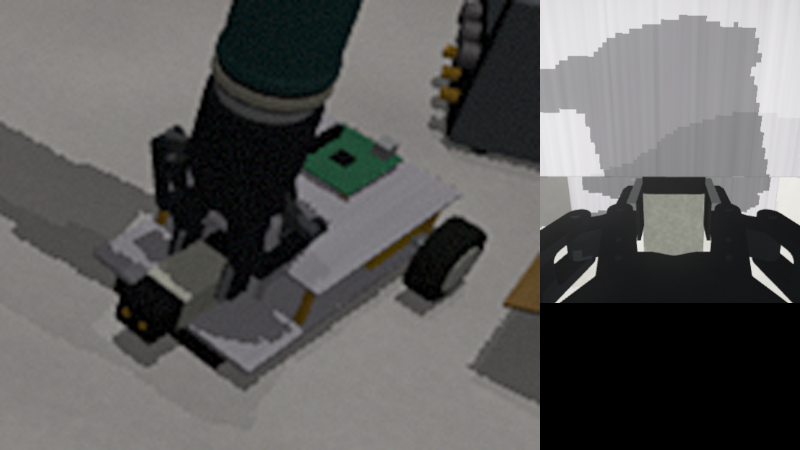

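The scene crop shows the nose end inside the mouth and the tail (crop 135,310) overhanging the tongue. The wrist view shows the body centred below the deck edge. I lower the last millimetre, let go, slide back along the pack and regrip near the tail.

>>> {"method": "apply_moves", "body": {
  "fingers": [0.2,0.2,0.5,0.7,0.7,0.7,0.7],
  "travel": [
    [0,0,0.02],
    [0,0,0],
    [0,0,0],
    [0,0,0],
    [0,0,0],
    [0,0,0],
    [0,0,0]
  ],
  "rotation": [
    [0,0,0],
    [0,0,0],
    [0,0,0],
    [0,0,0],
    [0,0,0],
    [0,0,0],
    [0,0,0]
  ]
}}

```text
time: 10.45
tool_pos: [0.5493, 0.1779, 0.0305]
tcp_rot: [2.185, 2.257, 0.001]
wrist_force: [0.7, -0.8, 0.1]
width: 0.7
grip_force: 0.0
```

>>> {"method": "apply_moves", "body": {
  "fingers": [0.7,0.7,0.7,0.7,0.2,0.2,0.2,0.2,0.2],
  "travel": [
    [-0.3,0,0],
    [-0.4,0,0],
    [-0.3,0,0],
    [0,0,0],
    [0,0,0],
    [0,0,0],
    [0,0,0],
    [0,0,0],
    [0,0,0]
  ],
  "rotation": [
    [0,0,0],
    [0,0,0],
    [0,0,0],
    [0,0,0],
    [0,0,0],
    [0,0,0],
    [0,0,0],
    [0,0,0],
    [0,0,0]
  ]
}}

```text
time: 11.35
tool_pos: [0.551, 0.128, 0.0306]
tcp_rot: [2.184, 2.258, 0.0]
wrist_force: [-1.3, -2.6, 4.0]
width: 0.407
grip_force: 45.6
```

```bash
python3 - <<'E'
from m import *
c,S,M=look('w7.png',[],.024)
s=cam('scene')
a=cv2.resize(s['image'][130:280,330:510],(420,350),interpolation=2);b=cv2.resize(c['image'][:350,100:480],(380,350))
cv2.imwrite('pics/c7.png',np.hstack([a,b])[:,:,::-1])
E
```

```text
t 11.4 tcp [0.551  0.128  0.0306] yaw 91.91118601291683 z [ 0.0004 -0.0002 -1.    ] F [-0.2662 -2.3804  2.9199] w 0.4194976599794371
```

View pics/c7.png

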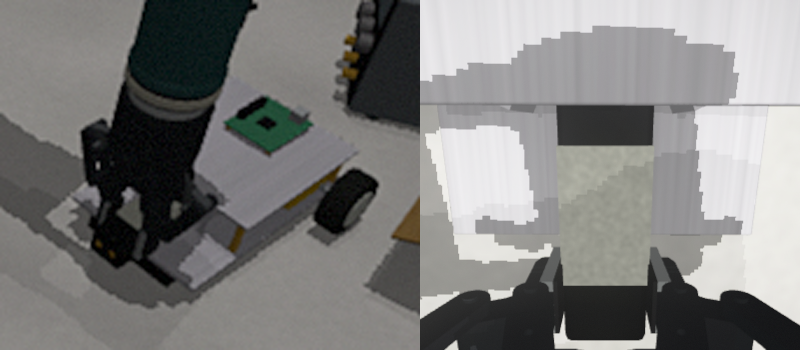

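The crop shows the pack centred in the mouth and straight, with rails clear either side of it at crop (540,105) and (680,105). The fingers hold it near the tail. Push in.

>>> {"method": "apply_moves", "body": {
  "fingers": [0.2,0.2,0.2,0.2,0.2,0.2],
  "travel": [
    [0.12,0,0],
    [0.12,0,0],
    [0.12,0,0],
    [0.12,0,0],
    [0.12,0,0],
    [0,0,0]
  ],
  "rotation": [
    [0,0,0],
    [0,0,0],
    [0,0,0],
    [0,0,0],
    [0,0,0],
    [0,0,0]
  ]
}}

```text
time: 12.05
tool_pos: [0.5501, 0.1594, 0.0305]
tcp_rot: [-2.184, -2.258, -0.002]
wrist_force: [0.4, 1.1, 4.3]
width: 0.412
grip_force: 45.9
```

```bash
python3 - <<'E'
from m import *
c,S,M=look('w8.png',[],.024)
# black/grey boundary or deck edge rel. nothing: report front-of-grey row along centre
g=c['image'][:,286].astype(int).mean(1);print(g[60:330:6].astype(int))
E
```

```text
t 12.1 tcp [0.5501 0.1594 0.0306] yaw 91.8924501516545 z [ 0.0007  0.0016 -1.    ] F [0.6387 2.0012 4.0914] w 0.4093344586222489
[159 159 158 158 159 158 158 159 159 158 158 159 159 159 159 159 158 158
 159 158 158 143 143 141 144 148 146 145 150 148 150 152 153 153 148 149
 145 148  34  34  33  34  32  31  31]
```

>>> {"method": "apply_moves", "body": {
  "fingers": [0.2,0.2,0.2,0.2],
  "travel": [
    [0.04,0,0],
    [0.04,0,0],
    [0.04,0,0],
    [0,0,0]
  ],
  "rotation": [
    [0,0,0],
    [0,0,0],
    [0,0,0],
    [0,0,0]
  ]
}}

```text
time: 12.5
tool_pos: [0.5499, 0.1637, 0.0305]
tcp_rot: [2.184, 2.257, 0.0]
wrist_force: [0.8, -3.2, 5.4]
width: 0.408
grip_force: 46.0
```

>>> {"method": "apply_moves", "body": {
  "fingers": [0.2,0.2,0.2],
  "travel": [
    [0.03,0,0],
    [0.02,0,0],
    [0,0,0]
  ],
  "rotation": [
    [0,0,0],
    [0,0,0],
    [0,0,0]
  ]
}}

```text
time: 12.8
tool_pos: [0.5498, 0.166, 0.0305]
tcp_rot: [2.184, 2.257, -0.0]
wrist_force: [0.4, -3.8, 5.5]
width: 0.413
grip_force: 46.0
```

>>> {"method": "apply_moves", "body": {
  "fingers": [0.2,0.2,0.2],
  "travel": [
    [0.03,0,0],
    [0.02,0,0],
    [0,0,0]
  ],
  "rotation": [
    [0,0,0],
    [0,0,0],
    [0,0,0]
  ]
}}

```text
time: 13.1
tool_pos: [0.5498, 0.1681, 0.0305]
tcp_rot: [2.184, 2.257, -0.001]
wrist_force: [1.0, -5.1, 5.7]
width: 0.406
grip_force: 46.0
```

>>> {"method": "apply_moves", "body": {
  "fingers": [0.2,0.2,0.2],
  "travel": [
    [0.02,0,0],
    [0.02,0,0],
    [0,0,0]
  ],
  "rotation": [
    [0,0,0],
    [0,0,0],
    [0,0,0]
  ]
}}

```text
time: 13.4
tool_pos: [0.5498, 0.1682, 0.0306]
tcp_rot: [2.182, 2.256, -0.004]
wrist_force: [0.8, -12.3, 7.4]
width: 0.411
grip_force: 46.2
```

The stop is met: motion ended at the predicted 0.168 and the force rose. One more nudge, then release and lift straight up.

>>> {"method": "apply_moves", "body": {
  "fingers": [0.2,0.2],
  "travel": [
    [0.02,0,0],
    [0,0,0]
  ],
  "rotation": [
    [0,0,0],
    [0,0,0]
  ]
}}

```text
time: 13.6
tool_pos: [0.5497, 0.1682, 0.0305]
tcp_rot: [2.181, 2.256, -0.006]
wrist_force: [0.9, -15.7, 8.1]
width: 0.414
grip_force: 46.3
```

>>> {"method": "apply_moves", "body": {
  "fingers": [0.5,0.7,0.7,0.7,0.7,0.7,0.7,0.7,0.7,0.7],
  "travel": [
    [0,0,0],
    [0,0,0],
    [0,0,0],
    [0,0,0],
    [0,0,-0.3],
    [0,0,-0.6],
    [0,0,-0.8],
    [-0.8,0,0],
    [-0.6,0,0],
    [0,0,0]
  ],
  "rotation": [
    [0,0,0],
    [0,0,0],
    [0,0,0],
    [0,0,0],
    [0,0,0],
    [0,0,0],
    [0,0,0],
    [0,0,0],
    [0,0,0],
    [0,0,0]
  ]
}}

```text
time: 14.6
tool_pos: [0.5523, 0.0996, 0.1171]
tcp_rot: [2.186, 2.254, 0.001]
wrist_force: [0.4, 1.1, -0.1]
width: 0.7
grip_force: 0.0
```

```bash
python3 - <<'E'
from m import *
c,S,M=look('w9.png',['long_pack'],.024)
s=cam('scene')
a=cv2.resize(s['image'][130:280,330:510],(420,350),interpolation=2);b=cv2.resize(c['image'][:350,100:480],(380,350))
cv2.imwrite('pics/c9.png',np.hstack([a,b])[:,:,::-1])
E
```

```text
t 14.65 tcp [0.5521 0.1009 0.1166] yaw 91.74364140231792 z [ 0.0015  0.0004 -1.    ] F [-0.2251  0.6575  0.3103] w 0.6996966403020348
```

View pics/c9.png

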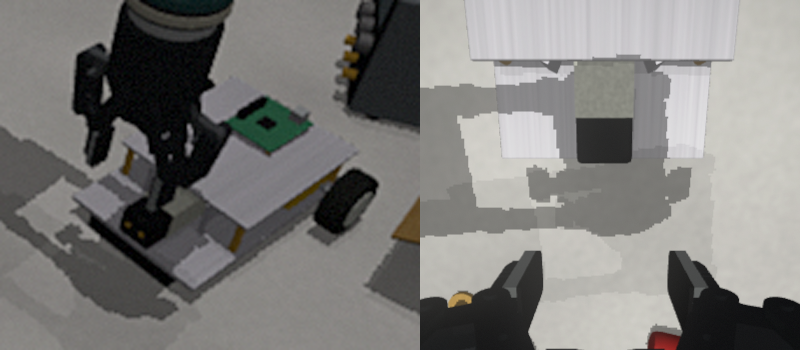

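The crop shows the pack released and straight in the bay, tail at crop (604,162) near the tongue's rear edge (row 157). I check its depth numerically.

```bash
python3 - <<'E'
from m import *
c=cam('wrist');S=read_state();M=R.from_rotvec(S['tcp_rot']).as_matrix()
f=lambda p,z:M.T@(onz(c,p,z)-S['tool_pos'])
g=c['image'].astype(int).mean(2)
print(g[140:172,284].astype(int),g[150:166,200].astype(int))
for r in (157,160,162,164): print(r,f((284,r),.054)[0],f((284,r),.024)[0],f((284,r),.045)[0])
print('deck',f((284,60),.065))
E
```

```text
[ 41  40  41  40  41  41  41  41  41  42  41  41  41  41  42  41  42  42
  41  42  40  42  42  41  41  40  38  55  95 120 120 121] [220 220 220 220 220 219 220 220 219 220 221 212 198 206 206 206]
157 0.0445011770008668 0.04134106156574182 0.043553142370329305
160 0.042574697385058445 0.03913303064454568 0.041542197362904626
162 0.041285005102053914 0.037654852304980356 0.040195959262931846
164 0.039990989574347824 0.036171718886782174 0.038845208368078116
deck [ 0.1001 -0.0009  0.0507]
```

The tail is at 0.038 m and the tongue edge at 0.0377 m in the tool frame, so they are level and the pack is home.

```bash
python3 -c "
from workcell import *
print(finish_job())"
```

```text
the job is handed in; nothing more can be done
None
```

The long pack is in the rover bay, right way up and nose first against the stop, its tail level with the tongue's rear edge; it is released, the short pack was not touched, and the job was handed in at about 15 s.

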